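# Push the bearing carrier under the height gauge

### The arm

A 6-joint arm with a two-finger parallel gripper is mounted at the origin on the work surface. World frame = base frame: x ahead of the robot, y to its left, z up, the work surface at z = 0. Lengths are in mm, angles in degrees, forces in N, time in s.
With the tool pointing down it reaches from about 300 to 850 mm from the base axis. Payload 4.2 kg.
Tool frame: the origin (TCP) lies midway between the tips of the shut fingers; the grasp point (between the pads) lies 19 mm behind it (env.grasp_offset is the distance from the TCP to the grasp point, in mm); z points along the fingers, y is the line along which they close (so a half turn about z gives the same grasp; the last joint's range is limited). The gripper opens to 91 mm and grips with 3 to 60 N. Pads are 32 mm wide; open, the fingers measure 118 mm over their backs; the gripper's body (76 mm by 178 mm) begins 60 mm behind the grasp point.
Start: joints at [-66.52, 18.312, 89.639, -0, 72.044, -1.146], TCP at [239.601, -522.718, 213.976] pointing down, gripper open.
Joint ranges: [-177.97, 177.97], [-48.28, 115.42], [12.27, 149.76], [-77.06, 257.06], [2.81, 150.46], [-146.56, 146.56]. Speed limits (degrees/s): [147.25, 147.25, 180, 180, 180, 180].

### API

Orientations are given as [roll, pitch, yaw] about the fixed x, y, z axes, in that order (R = Rz(yaw) Ry(pitch) Rx(roll)).
In Python, from workcell import env, optics gives the robot as it stands. The module is installed in compiled form; this text tells all that it offers.
- The arm moves only by the tool send_rows, never from a script. Its argument "targets" is a list that holds one entry, the list of rows, each a list of 7 numbers: the turn, a rotation vector about the world's x, y, z scaled (see below), then the shift along the world's x, y, z scaled (see below), then the closure, from -1 (fully open) to 1 (shut). In form: [[[rx, ry, rz, x, y, z, gripper], ...]]. A call has 1 to 12 rows; each row shifts and turns the commanded pose from where the row before left it; what a row does not reach is not made up. The controller multiplies each number of a shift by 0.2 m and each number of a turn by pi/2 rad. A row lasts 1/10 s, in which the tool goes at most 50 mm and 8.59 degrees, less where a joint would pass 70% of its speed; a pose out of reach is approached as far as the arm can. A call with a number of a shift or a turn outside -1 to 1 is refused whole. A call with a gripper value outside its range is refused whole. The fingers move at their own pace and stop on an object; "grip_force" is the grip in N (left out, the last holds). Time passes only in rows, so rows that do not move let the fingers close. It gives the time, the measured TCP pose, the force, the opening and the grip force at its end, in the units of the state.
- env.state(): the state, without advancing time (a new reading comes with each control period).
- optics.grab_frame(name): name is "side" or "top"; returns (picture, depth): 420x560x3 uint8, red, green, blue; 420x560 float32, mm along the optical axis (not along the pixel's ray), 0 where there is no reading.
- optics.camera_info(name): a dict with "camera_matrix" (3x3 intrinsics, pixels), "k1" (the pictures are not rectified: a ray, as slopes to the right and down, at radius r is drawn at 1 + k1 r^2 times it, then the intrinsics apply), "R" (3x3) and "t" (3): a world point X has camera coordinates R X + t. Camera axes: x right, y down, z forward; pixel columns grow to the right and rows downward; lengths in mm; the calibration is good to about 2 mm. A picture is of the moment at which its call begins. camera_info takes no time and is no camera call.
- env.job_done(): hands the job in; it is judged then, once.
Trained networks look in the newest picture that a camera, given by its name, has taken for a name from the list of things; names that differ only in an ending like _2 or _b are one class to them, and where a whole thing is asked for, a point or a joint stands for the part that bears it (a point fixed in the world has none). Each returns a list of dicts, best first, with "conf" (0 to 1); they miss things now and then, are a little off and sometimes report something else, mostly with a low value. They report only what shows in the picture. A call takes as long as a camera call. They do not tell look-alikes from the thing itself.
- optics.silhouettes(camera, name): "mask" (420x560 bool, what is visible of it) and "at" ([column, row] in pixels, amid what is visible of it).
- optics.place_of(camera, name): "at" ([column, row] in pixels: a listed point, or the origin of a listed thing).
The state is a dict: "time_s": time; "qpos": joint angles; "qvel": joint speeds; "effort": joint torques, N m; "ee_pos": TCP position; "ee_rot": TCP orientation; "force": force on the tool from outside, world axes, zero at the start; "torque": the same for the moment, N m; "gripper_width": finger opening in mm; "gripper_force": force on a finger pad.
Only numpy, scipy, OpenCV 4.12 (cv2) and the standard library are available. Lean on these libraries where they do the work, as an engineer would, in place of code of your own. Each camera call takes 0.05 s, during which the arm holds its last target. There are 200 camera calls.

### The job

Push the black carrier plate, with the ball bearing sitting on its spigot, nose first (the chamfered end, nearest the bearing) along the bench and under the low bridge of the height gauge until its nose is fully home and square against the end stop. Only push it with the fingertips or the outside of the fingers: it must stay flat on the bench, never lifted or tipped, with the bearing seated on its spigot. Leave the other things on the bench where they are, and finish clear of everything.

Things in the scene. Friction and masses are not known exactly. Their poses are not given: they have to be found in the camera images.
- carrier: loose black plastic plate 110 x 60 x 12 mm (x, y, z), flat on the bench; origin at the centre of its underside, z up. Nose: the +x end, a 40 mm wide face at x = +55 mm between 10 mm chamfers. Rear: plain face, 60 mm wide, at x = -55 mm. Long sides: plain faces at y = +-30 mm. With the bearing about 0.2 kg, slides freely on the bench
- spigot (a point): centre of the spigot's foot on the plate's top, at x = +20 mm, y = 0, z = 12 mm of the carrier: a round post 13 mm across, 5 mm tall, that the bearing sits around
- bearing: steel ball bearing, 40 mm across, 12 mm thick, 17 mm bore, lying loose on the carrier plate around the spigot (2 mm play); its top is 24 mm above the bench. Origin at the centre of its underside, z up
- gauge: dark steel height gauge fixed to the bench: a bar across two legs, dial indicator on top (56 mm disc, x +-13 mm, up to 145 mm high). Origin on the bench below the middle of the bar; +x is the way the carrier goes in. Legs: x -20 to +50 mm, inner faces y = +-36, outer +-56 mm. The lane between them has the bench as its floor and is open at the -x side
- bridge (a point): middle of the bridge bar's underside, 27.5 mm above the bench, 3.5 mm over the bearing's top. The bar spans x -20 to +20 mm, y +-56 mm of the gauge and is 16 mm thick
- stop (a point): middle of the end stop's face at bench level, at x = +35 mm of the gauge; the stop is an 18 mm high block across the lane. With the nose on it the carrier's origin is at x = -20 mm of the gauge, the bearing below the middle of the bar, and the rear face at x = -75 mm, 55 mm outside the bar
- large_bearing: spare ball bearing lying flat, 62 mm across, 16 mm thick; origin at the centre of its underside. To be left alone
- small_bearing_a: small spare ball bearing lying flat, 22 mm across, 7 mm thick; origin at the centre of its underside. To be left alone
- small_bearing_b: second small spare ball bearing, the same size as small_bearing_a; origin at the centre of its underside. To be left alone
- screwdriver: screwdriver with a black handle, 190 mm long, lying on the bench along its own x axis. To be left alone
- oil_bottle: white bottle with black cap, 48 mm across, 120 mm tall, upright; origin at the centre of its underside. To be left alone
- setting_block: plain dark steel block 50 x 30 x 30 mm; origin at the centre of its underside. To be left alone
- plug_gauge: double-ended plug gauge, 122 mm long, 16 mm thick, black square handle with steel ends, lying along its own x axis; origin under its middle. To be left alone
There are look-alikes about, which are no part of the job. What is shaped like the bearing but green is not meant.

How it is judged:
By the outcome, as a careful person would: the job done as asked, in the order asked, and still so for the second after the job is handed in, with the robot touching nothing.
It also fails if it takes over 72 s, if anything falls off the work surface, if the arm or the gripper's body presses on something with over 40 N, if the wrist force passes 120 N, or if a joint passes its speed limit or range.

## Working session

There is one attempt and no reset: what is moved stays moved. The work goes in short steps, Python scripts to look and compute and a tool call to move; the robot and the scene stay as the last step left them, time stands still between calls to the robot, and variables do not carry over. Pictures are saved under pics/ and viewed, at most 10 in all, crops included, and the job is handed in when it is done.

Besides the shell and the picture viewer there is one more tool, called in YAML: its name, and indented under it one key for each argument. send_rows: Moves the arm, as the interface text tells. Its arguments: {"type":"object","properties":{"targets":{"type":"array"},"grip_force":{"type":"number"}},"required":["targets"]}

```bash
mkdir -p pics; cat > h.py <<'E'
import numpy as np, cv2
from workcell import env, optics
def ray(c,px):
    i=optics.camera_info(c);K=np.array(i["camera_matrix"],float);k=i["k1"]
    d=np.array([(px[0]-K[0,2])/K[0,0],(px[1]-K[1,2])/K[1,1]]);u=d.copy()
    for _ in range(20):u=d/(1+k*(u@u))
    R=np.array(i["R"]);t=np.array(i["t"]);return -R.T@t,R.T@np.array([u[0],u[1],1.])
def onz(c,px,z):
    o,d=ray(c,px);return o+d*(z-o[2])/d[2]
def proj(c,X):
    i=optics.camera_info(c);K=np.array(i["camera_matrix"],float)
    p=np.array(i["R"])@np.array(X,float)+np.array(i["t"]);u=p[:2]/p[2];u=u*(1+i["k1"]*(u@u))
    return K[:2,:2]@u+K[:2,2]
E
python3 - <<'E'
from h import *
ims=[]
Z=dict(carrier=0,spigot=12,bearing=12,gauge=0,bridge=27.5,stop=0,large_bearing=0,screwdriver=0,oil_bottle=0,setting_block=0,plug_gauge=0,small_bearing_a=0)
for c in("top","side"):
    p,d=optics.grab_frame(c);cv2.imwrite(f"pics/{c}1.png",p[:,:,::-1])
    for n in Z:
        for r in optics.place_of(c,n)[:3]:
            print(c,n,round(r["conf"],2),np.round(r["at"]),np.round(onz(c,r["at"],Z[n])[:2]))
print(env.state()["time_s"])
E
```

```text
top carrier 0.67 [313. 176.] [636. -49.]
top spigot 0.61 [300. 177.] [631. -15.]
top spigot 0.44 [273. 247.] [454.  52.]
top bearing 0.62 [325. 132.] [745. -79.]
top bearing 0.48 [301. 174.] [639. -19.]
top bearing 0.43 [331. 218.] [528. -94.]
top gauge 0.83 [250. 200.] [573. 110.]
top bridge 0.82 [252. 198.] [577. 104.]
top bridge 0.67 [164. 153.] [686. 324.]
top stop 0.68 [238. 206.] [556. 142.]
top large_bearing 0.94 [274. 246.] [458.  48.]
top screwdriver 0.95 [129. 251.] [441. 416.]
top screwdriver 0.58 [249. 200.] [573. 114.]
top setting_block 0.69 [237. 206.] [556. 143.]
top setting_block 0.54 [380. 285.] [ 360. -218.]
top plug_gauge 0.57 [442. 159.] [ 682. -380.]
top small_bearing_a 0.5 [222. 171.] [645. 181.]
top small_bearing_a 0.45 [250. 159.] [678. 112.]
side carrier 0.81 [322. 238.] [637. -35.]
side carrier 0.35 [288. 211.] [603. 156.]
side spigot 0.58 [321. 233.] [636. -26.]
side spigot 0.48 [287. 212.] [588. 127.]
side bearing 0.66 [317. 231.] [630. -14.]
side bearing 0.51 [288. 251.] [514. -88.]
side bearing 0.47 [362. 237.] [739. -83.]
side gauge 0.62 [287. 220.] [578. 103.]
side bridge 0.67 [286. 212.] [573. 101.]
side bridge 0.49 [293. 185.] [666. 284.]
side stop 0.63 [276. 214.] [560. 150.]
side large_bearing 0.61 [254. 234.] [456.  48.]
side screwdriver 0.59 [325. 239.] [643. -44.]
side oil_bottle 0.61 [292. 184.] [689. 358.]
side plug_gauge 0.56 [401. 307.] [ 683. -379.]
side small_bearing_a 0.53 [316. 215.] [674. 100.]
1.3
```

View pics/top1.png

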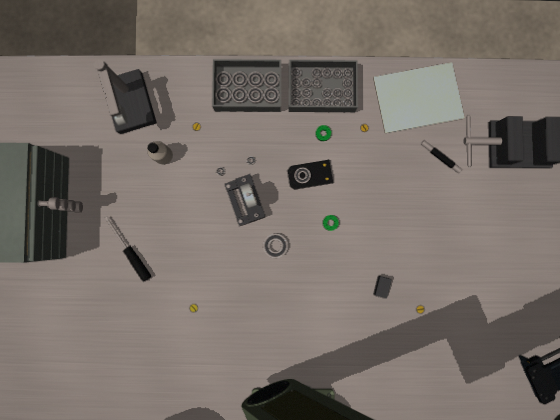

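View pics/side1.png

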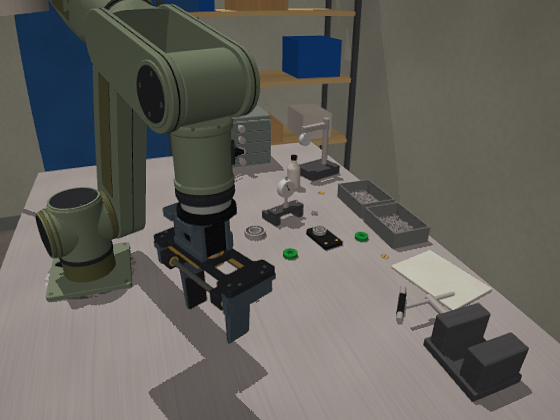

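The top view shows the carrier at about (311,175) with a steel bearing at (302,176), and the gauge at (247,200) with its stop on the left. The green rings at (324,133) and (331,222) are the look-alikes. The steel bearing at (302,176) sits on the black plate, so it's the one meant. I'll confirm that in an enlarged crop.

```bash
python3 - <<'E'
from h import *
p=cv2.imread("pics/top1.png")
a=cv2.resize(p[145:235,210:345],None,fx=5.9,fy=5.9,interpolation=cv2.INTER_CUBIC)
cv2.imwrite("pics/crop1.png",a)
p,d=optics.grab_frame("top")
for n in("carrier","gauge"):
    for r in optics.silhouettes("top",n)[:1]:
        m=r["mask"];ys,xs=np.nonzero(m);z=12 if n=="carrier" else 43
        i=optics.camera_info("top")
        P=np.array([onz("top",(x,y),z)[:2] for x,y in zip(xs,ys)],np.float32)
        rc=cv2.minAreaRect(P);print(n,r["conf"],len(P),rc,cv2.boxPoints(rc).round())
        # depth-based heights
        H=[]
        for x,y in zip(xs,ys):
            o,dd=ray("top",(x,y));H.append((o+dd*d[y,x])[2])
        print(np.percentile(H,[5,25,50,75,95]).round(1))
i=optics.camera_info("top");print(-np.array(i["R"]).T@i["t"])
i=optics.camera_info("side");print(-np.array(i["R"]).T@i["t"])
E
```

```text
carrier 0.74 768 ((636.3200073242188, -39.30946350097656), (61.869178771972656, 107.28775787353516), 11.257925987243652) [[596.   7.]
 [616. -98.]
 [677. -86.]
 [656.  19.]]
[ 6.4  9.2 11.1 13.  15.5]
gauge 0.87 1173 ((570.65869140625, 121.9287109375), (116.34954833984375, 71.88929748535156), 18.095590591430664) [[504. 138.]
 [527.  70.]
 [637. 106.]
 [615. 174.]]
[  1.1  25.4  41.5  46.6 131.3]
[ 479.45355994   39.75666617 1266.37470554]
[  168.17413136 -1010.37522764   646.63845234]
```

View pics/crop1.png

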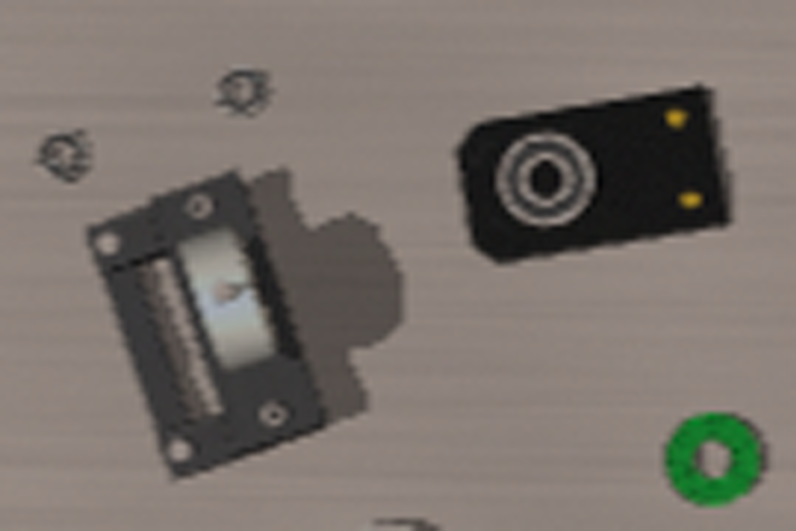

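```bash
cat >> h.py <<'E'
def cw(u,v,z): return onz("top",((u+.5)/5.9-.5+210,(v+.5)/5.9-.5+145),z)[:2]
def rel(C,ca,G,ga):
    a=np.radians(ga);R=np.array([[np.cos(a),np.sin(a)],[-np.sin(a),np.cos(a)]])
    return R@(np.array(C)-G),ca-ga
E
python3 - <<'E'
from h import *
A=cw(238,172,43.5);B=cw(325,425,43.5)  # gauge (-20,-56),(-20,56)
print("bar len",np.linalg.norm(B-A))
y=(B-A)/np.linalg.norm(B-A);x=np.array([y[1],-y[0]]);ga=np.degrees(np.arctan2(x[1],x[0]))
G=(A+B)/2+20*x;print("gauge",G,ga,"stop",G+35*x)
for u,v in((88,228),(172,478)):
    for z in (43.5,27.5):
        q=cw(u,v,z)-G;print("leg",z,q@x,q@y)
c=[cw(*k,12) for k in((708,88),(730,222),(482,124),(505,263),(457,152),(475,245))]
L=[(-55,-30),(-55,30),(45,-30),(45,30),(55,-20),(55,20)]
M,_=cv2.estimateAffinePartial2D(np.array(L,np.float32),np.array(c,np.float32))
print("carrier",M[:,2],np.degrees(np.arctan2(M[1,0],M[0,0])),np.hypot(M[0,0],M[1,0]))
ca=np.degrees(np.arctan2(M[1,0],M[0,0]))
print(c, "rel",rel(M[:,2],ca,G,ga),"bearing",cw(546,180,24))
E
```

```text
bar len 111.35107515823671
gauge [575.25759218 109.18463509] 109.42591555338434 stop [563.61702168 142.19216633]
leg 43.5 46.47515068465006 -53.8995920216294
leg 27.5 47.52300948028219 -56.08906393132925
leg 43.5 46.90229698295512 55.77292250523272
leg 27.5 47.955744528392856 55.01839746660232
carrier [637.33347023 -41.47069804] 99.92396740677462 0.9958526803314591
[array([675.90694321, -89.88273901]), array([618.40310114, -99.26649176]), array([659.70705448,   6.66608641]), array([600.19292098,  -3.41626323]), array([647.60193327,  17.2736359 ]), array([607.80124513,   9.39262733])] rel (array([-162.72454998,   -8.43592736]), np.float64(-9.50194814660972)) bearing [634.35073964 -20.16464485]
```

```bash
python3 - <<'E'
from h import *
from scipy.spatial.transform import Rotation as Rn
s=env.state();print(s)
R=Rn.from_euler("xyz",s["ee_rot"],degrees=True).as_matrix();print(R.round(3))
t=R[:,1];print("tool y az",np.degrees(np.arctan2(t[1],t[0])))
E
```

```text
{'time_s': 1.45, 'qpos': array([-6.65200686e+01,  1.83134565e+01,  8.96392632e+01, -1.31509062e-04,
        7.20424988e+01, -1.14547444e+00]), 'qvel': array([ 0.01298756, -0.00790857,  0.08017851,  0.05489648,  0.05754241,
       -0.02352589]), 'effort': array([-6.09374729e-04, -4.12353766e+01, -2.32228625e+01,  7.28647783e-02,
        3.78645037e-02, -2.64247291e-06]), 'ee_pos': array([ 239.60727813, -522.72566249,  213.958522  ]), 'ee_rot': array([1.79995222e+02, 2.20667240e-04, 2.46254464e+01]), 'force': array([-0.48539008,  0.41544745,  0.04696982]), 'torque': array([-0.04305648,  0.0691753 ,  0.03315909]), 'gripper_force': 0.0, 'gripper_width': 91.51979463123102}
[[ 0.909  0.417  0.   ]
 [ 0.417 -0.909 -0.   ]
 [-0.     0.    -1.   ]]
tool y az -65.37455356503625
```

send_rows:
  targets:
    - [[0,0,-0.058,0.159,0.1725,0,0.23],[0,0,0,0.159,0.1725,0,0.23],[0,0,0,0.159,0.1725,0,0.23],[0,0,0,0.159,0.1725,0,0.23],[0,0,0,0.159,0.1725,0,0.23],[0,0,0,0.159,0.1725,0,0.23],[0,0,0,0.159,0.1725,0,0.23],[0,0,0,0.159,0.1725,0,0.23],[0,0,0,0.159,0.1725,0,0.23],[0,0,0,0.159,0.1725,0,0.23],[0,0,0,0.159,0.1725,0,0.23],[0,0,0,0.159,0.1725,0,0.23]]

```text
time_s: 2.65
ee_pos: [622.3, -107.1, 214.0]
ee_rot: [180.0, -0.0, 19.4]
force: [0.2, -0.1, 0.1]
gripper_width: 35.3
gripper_force: 0.0
```

send_rows:
  targets:
    - [[0,0,0,0.159,0.1725,0,0.23],[0,0,0,0.159,0.1725,0,0.23],[0,0,0,0.159,0.1725,0,0.23],[0,0,0,0,0,-0.2,0.23],[0,0,0,0,0,-0.2,0.23],[0,0,0,0,0,-0.2,0.23],[0,0,0,0,0,-0.1,0.23],[0,0,0,0,0,0,0.23],[0,0,0,0,0,0,0.23]]

```text
time_s: 3.55
ee_pos: [717.1, -5.2, 74.5]
ee_rot: [180.0, -0.0, 19.4]
force: [0.4, -0.7, 0.5]
gripper_width: 35.3
gripper_force: 0.0
```

send_rows:
  targets:
    - [[0,0,0,0,0,-0.2,0.23],[0,0,0,0,0,-0.145,0.23],[0,0,0,-0.059,-0.021,0,0.23],[0,0,0,-0.059,-0.021,0,0.23],[0,0,0,0,0,0,0.23],[0,0,0,0,0,0,0.23]]

```text
time_s: 4.15
ee_pos: [694.9, -13.7, 7.2]
ee_rot: [179.9, -0.2, 19.4]
force: [0.9, -0.6, -0.4]
gripper_width: 35.1
gripper_force: 0.0
```

```bash
python3 - <<'E'
from h import *
a,_=optics.grab_frame("top");b,_=optics.grab_frame("side")
A=cv2.resize(a[120:260,180:380],(800,560),interpolation=cv2.INTER_CUBIC)[:,:,::-1]
B=cv2.resize(b[170:290,230:390],(800,600),interpolation=cv2.INTER_CUBIC)[:,:,::-1]
cv2.imwrite("pics/two2.png",np.hstack([cv2.resize(A,(400,280)),cv2.resize(B,(373,280))]))
E
```

```text
(no output)
```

View pics/two2.png

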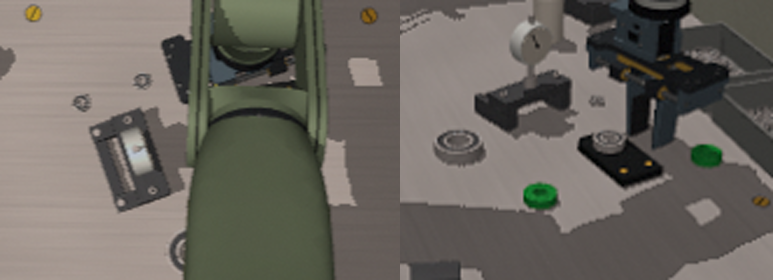

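The top view is covered by the arm. In the side view, the fingers at about (655,110) stand just beyond the plate at (620,160), with the bearing seated and free of the fingers. I'll push the side slowly.

send_rows:
  targets:
    - [[0,0,0,-0.0205,-0.007,0,0.23],[0,0,0,-0.0205,-0.007,0,0.23],[0,0,0,-0.0205,-0.007,0,0.23],[0,0,0,-0.0205,-0.007,0,0.23],[0,0,0,-0.0205,-0.007,0,0.23],[0,0,0,-0.0205,-0.007,0,0.23],[0,0,0,0,0,0,0.23],[0,0,0,0,0,0,0.23]]

```text
time_s: 5.05
ee_pos: [667.7, -22.3, 4.8]
ee_rot: [180.0, 0.1, 19.4]
force: [-1.4, -0.1, -0.7]
gripper_width: 35.0
gripper_force: 0.0
```

send_rows:
  targets:
    - [[0,0,0,0.094,0.033,0,0.23],[0,0,0,0.094,0.033,0,0.23],[0,0,0,0,0,0.2,0.23],[0,0,0,0,0,0.2,0.23],[0,0,0,0,0,0.1,0.23]]

```text
time_s: 5.55
ee_pos: [707.5, -9.0, 108.3]
ee_rot: [179.9, -0.2, 19.4]
force: [1.3, -0.1, -1.0]
gripper_width: 35.3
gripper_force: 0.0
```

send_rows:
  targets:
    - [[0,0,0.091,-0.0194,-0.059,0,0.45],[0,0,0.091,-0.0194,-0.059,0,0.45],[0,0,0.091,-0.0194,-0.059,0,0.45],[0,0,0.091,-0.0194,-0.059,0,0.45],[0,0,0.091,-0.0194,-0.059,0,0.45],[0,0,0.091,-0.0194,-0.059,0,0.45],[0,0,0.091,-0.0194,-0.059,0,0.45],[0,0,0.091,-0.0194,-0.059,0,0.45],[0,0,0.091,-0.0194,-0.059,0,0.45],[0,0,0.091,-0.0194,-0.059,0,0.45],[0,0,0.09,-0.0194,-0.059,0,0.45],[0,0,0,0,0,0,0.45]]

```text
time_s: 6.75
ee_pos: [662.4, -140.1, 104.6]
ee_rot: [-179.9, -0.0, 109.3]
force: [0.0, 0.8, -0.1]
gripper_width: 25.2
gripper_force: 0.0
```

```bash
python3 - <<'E'
from h import *
a,_=optics.grab_frame("top")
cv2.imwrite("pics/crop3.png",cv2.resize(a[145:235,210:345],None,fx=5.9,fy=5.9,interpolation=cv2.INTER_CUBIC)[:,:,::-1])
E
```

```text
(no output)
```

View pics/crop3.png

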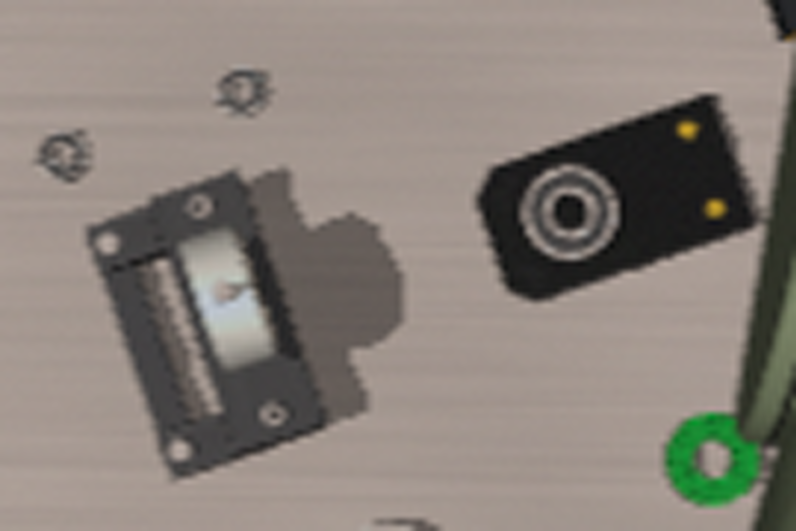

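The plate has turned parallel to the lane. Its rear corners are at (715,95) and (755,221), its nose is at (479,198)–(512,290), and the bearing is seated at (569,212).

```bash
python3 - <<'E'
from h import *
G=np.array([575.3,109.2]);ga=109.43
c=[cw(*k,12) for k in((715,95),(755,221),(500,166),(538,300),(479,198),(512,290))]
L=[(-55,-30),(-55,30),(45,-30),(45,30),(55,-20),(55,20)]
M,_=cv2.estimateAffinePartial2D(np.array(L,np.float32),np.array(c,np.float32))
ca=np.degrees(np.arctan2(M[1,0],M[0,0]));print(M[:,2],ca,rel(M[:,2],ca,G,ga))
# dark-pixel fit
a=cv2.imread("pics/crop3.png");m=((a.max(2)<50)*255).astype(np.uint8)
m=cv2.morphologyEx(m,cv2.MORPH_OPEN,np.ones((9,9)))
for k in cv2.findContours(m,0,2)[0]:
    if cv2.contourArea(k)>15000 and k[:,0,0].min()>400:
        P=np.array([cw(u,v,12) for u,v in k[:,0]],np.float32);print(cv2.minAreaRect(P))
print("bearing",rel(cw(569,212,24),0,G,ga)[0])
# gauge long-edge angles at right edge & left edge
for p,q in(((238,172),(325,425)),((88,228),(172,478))):
    d=cw(*q,43.5)-cw(*p,43.5);print(np.degrees(np.arctan2(d[1],d[0]))+270)
print("tcp",rel([662.4,-140.1],0,G,ga)[0])
E
```

```text
[627.1617603 -50.1653618] 109.7252091944091 (array([-167.54135447,    4.10551657]), np.float64(0.29520919440909665))
((627.20263671875, -49.406288146972656), (59.2271842956543, 108.32755279541016), 19.159542083740234)
bearing [-146.34616164    3.33941359]
109.42591555338436
109.20276432459261
tcp [-264.07626506    0.79134678]
```

```bash
python3 - <<'E'
from h import *
a=np.radians(109.43);R=np.array([[np.cos(a),-np.sin(a)],[np.sin(a),np.cos(a)]])
s=np.arange(0,81,5);psi=-np.radians(5.2)*(1-abs(s-40)/40)
y=np.concatenate([[0],np.cumsum(5*(psi[1:]+psi[:-1])/2)])
T=np.stack([s-79*np.cos(psi),y-79*np.sin(psi)],1)
d=np.diff(T,axis=0)@R.T/200
print(y[-1],np.c_[np.diff(psi)/(np.pi/2),d].round(4))
print("first",R@[22,3]/200,"5mm",R@[5,0]/200)
E
```

```text
-3.630284844148206 [[-0.0072 -0.0124  0.0222]
 [-0.0072 -0.0122  0.0223]
 [-0.0072 -0.0119  0.0224]
 [-0.0072 -0.0117  0.0226]
 [-0.0072 -0.0114  0.0227]
 [-0.0072 -0.0112  0.0229]
 [-0.0072 -0.0109  0.023 ]
 [-0.0072 -0.0106  0.0232]
 [ 0.0072 -0.002   0.0254]
 [ 0.0072 -0.0023  0.0254]
 [ 0.0072 -0.0025  0.0253]
 [ 0.0072 -0.0028  0.0253]
 [ 0.0072 -0.0031  0.0252]
 [ 0.0072 -0.0034  0.0252]
 [ 0.0072 -0.0037  0.0251]
 [ 0.0072 -0.0039  0.0251]]
first [-0.05073777  0.09874552] 5mm [-0.00831637  0.02357622]
```

Descend, move up to the rear face, and make contact straight on.

send_rows:
  targets:
    - [[0,0,0,-0.014,-0.005,-0.2,0.45],[0,0,0,0,0,-0.2,0.45],[0,0,0,0,0,-0.095,0.45],[0,0,0,-0.0165,0.047,0,0.45],[0,0,0,-0.0125,0.0355,0,0.45],[0,0,0,-0.0083,0.0236,0,0.45],[0,0,0,-0.0083,0.0236,0,0.45],[0,0,0,0,0,0,0.45],[0,0,0,0,0,0,0.45]]

```text
time_s: 7.7
ee_pos: [651.6, -113.5, 6.6]
ee_rot: [180.0, 0.0, 109.4]
force: [0.1, -0.1, -0.9]
gripper_width: 25.1
gripper_force: 0.0
```

```bash
python3 - <<'E'
from h import *
s=env.state();print(rel(s["ee_pos"][:2],0,np.array([575.3,109.2]),109.43)[0],s["force"])
a,_=optics.grab_frame("top");b,_=optics.grab_frame("side")
A=cv2.resize(a[145:235,210:345],(600,400),interpolation=cv2.INTER_CUBIC)[:,:,::-1]
B=cv2.resize(b[190:270,240:360],(600,400),interpolation=cv2.INTER_CUBIC)[:,:,::-1]
cv2.imwrite("pics/two4.png",cv2.resize(np.hstack([A,B]),(800,267)))
E
```

```text
[-235.37562802    2.1156075 ] [ 0.05428061 -0.11021741 -0.88617343]
```

View pics/two4.png

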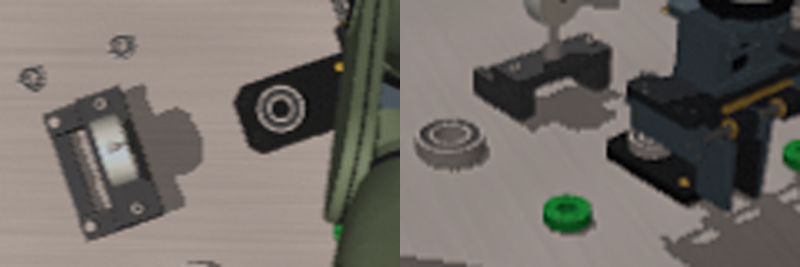

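The fingers are at the rear face: the side view shows them at (710,180) against the plate, and the bearing is seated. Now the steered push.

send_rows:
  targets:
    - [[0,0,-0.0072,-0.0124,0.0222,0,0.45],[0,0,-0.0072,-0.0122,0.0223,0,0.45],[0,0,-0.0072,-0.0119,0.0224,0,0.45],[0,0,-0.0072,-0.0117,0.0226,0,0.45],[0,0,-0.0072,-0.0114,0.0227,0,0.45],[0,0,-0.0072,-0.0112,0.0229,0,0.45],[0,0,-0.0072,-0.0109,0.023,0,0.45],[0,0,-0.0072,-0.0106,0.0232,0,0.45]]

```text
time_s: 8.6
ee_pos: [632.9, -77.1, 6.1]
ee_rot: [180.0, 0.0, 104.2]
force: [0.4, -2.0, 2.1]
gripper_width: 24.9
gripper_force: 1.5
```

send_rows:
  targets:
    - [[0,0,0.0072,-0.002,0.0254,0,0.45],[0,0,0.0072,-0.0023,0.0254,0,0.45],[0,0,0.0072,-0.0025,0.0253,0,0.45],[0,0,0.0072,-0.0028,0.0253,0,0.45],[0,0,0.0072,-0.0031,0.0252,0,0.45],[0,0,0.0072,-0.0034,0.0252,0,0.45],[0,0,0.0072,-0.0037,0.0251,0,0.45],[0,0,0.0072,-0.0039,0.0251,0,0.45],[0,0,0,0,0,0,0.45],[0,0,0,0,0,0,0.45]]

```text
time_s: 9.6
ee_pos: [627.3, -36.1, 5.4]
ee_rot: [-179.9, -0.1, 109.4]
force: [0.3, -0.0, 0.1]
gripper_width: 24.8
gripper_force: 0.0
```

```bash
python3 - <<'E'
from h import *
s=env.state();print(rel(s["ee_pos"][:2],0,np.array([575.3,109.2]),109.43)[0],s["force"],s["ee_rot"])
a,_=optics.grab_frame("top")
cv2.imwrite("pics/crop5.png",cv2.resize(a[145:235,210:345],None,fx=5.9,fy=5.9,interpolation=cv2.INTER_CUBIC)[:,:,::-1])
E
```

```text
[-154.35465305   -0.71195291] [ 0.33441509 -0.0333334   0.06079767] [-1.79918561e+02 -1.05050648e-01  1.09394014e+02]
```

View pics/crop5.png

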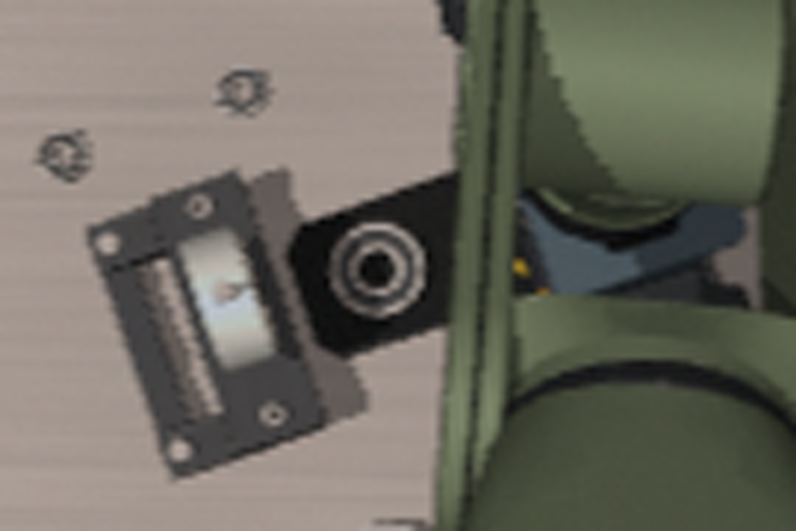

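The nose, at (290,250)–(320,340), is at the lane mouth. The plate looks centred between the legs, and the bearing is seated at (378,270).

```bash
python3 - <<'E'
from h import *
G=np.array([575.3,109.2])
for k,z in(((310,222),12),((455,173),12),((345,357),12),((445,324),12),((290,250),12),((322,342),12),((378,270),24)):
    print(k,rel(cw(*k,z),0,G,109.43)[0].round(1))
E
```

```text
(310, 222) [-41.7 -29.7]
(455, 173) [-107.   -29.4]
(345, 357) [-37.1  29.7]
(445, 324) [-81.8  30.3]
(290, 250) [-29.8 -21.1]
(322, 342) [-29.9  20.4]
(378, 270) [-62.1   0.3]
```

send_rows:
  targets:
    - [[0,0,0,-0.0083,0.0236,0,0.45],[0,0,0,-0.0083,0.0236,0,0.45],[0,0,0,-0.0083,0.0236,0,0.45],[0,0,0,-0.0083,0.0236,0,0.45],[0,0,0,-0.0083,0.0236,0,0.45],[0,0,0,-0.0083,0.0236,0,0.45]]

```text
time_s: 10.25
ee_pos: [618.1, -8.2, 6.0]
ee_rot: [180.0, -0.0, 109.4]
force: [1.2, -0.6, -0.8]
gripper_width: 24.9
gripper_force: 0.5
```

send_rows:
  targets:
    - [[0,0,0,-0.0083,0.0236,0,0.45],[0,0,0,-0.0083,0.0236,0,0.45],[0,0,0,-0.0083,0.0236,0,0.45],[0,0,0,-0.0083,0.0236,0,0.45],[0,0,0,-0.0083,0.0236,0,0.45],[0,0,0,-0.0033,0.0094,0,0.45],[0,0,0,0,0,0,0.45]]

```text
time_s: 10.95
ee_pos: [609.1, 17.3, 6.1]
ee_rot: [180.0, -0.0, 109.4]
force: [0.2, 0.7, -0.0]
gripper_width: 25.2
gripper_force: 0.0
```

send_rows:
  targets:
    - [[0,0,0,-0.0017,0.0047,0,0.45],[0,0,0,-0.0017,0.0047,0,0.45],[0,0,0,-0.0017,0.0047,0,0.45],[0,0,0,-0.0017,0.0047,0,0.45],[0,0,0,0,0,0,0.45]]

```text
time_s: 11.45
ee_pos: [608.0, 20.5, 6.1]
ee_rot: [180.0, 0.0, 109.4]
force: [0.2, -1.4, 0.9]
gripper_width: 25.2
gripper_force: 0.7
```

send_rows:
  targets:
    - [[0,0,0,-0.0017,0.0047,0,0.45],[0,0,0,-0.0017,0.0047,0,0.45],[0,0,0,-0.0017,0.0047,0,0.45],[0,0,0,0,0,0,0.45]]

```text
time_s: 11.85
ee_pos: [608.1, 22.1, 6.3]
ee_rot: [179.9, 0.2, 109.5]
force: [2.4, -6.7, -0.6]
gripper_width: 25.2
gripper_force: 3.5
```

send_rows:
  targets:
    - [[0,0,0,-0.0017,0.0047,0,0.45],[0,0,0,0,0,0,0.45]]

```text
time_s: 12.05
ee_pos: [608.3, 22.2, 6.4]
ee_rot: [179.9, 0.3, 109.5]
force: [3.6, -9.1, -1.2]
gripper_width: 25.3
gripper_force: 4.8
```

send_rows:
  targets:
    - [[0,0,0,-0.0033,0.0094,0,0.45],[0,0,0,0,0,0,0.45],[0,0,0,0,0,0,0.45]]

```text
time_s: 12.35
ee_pos: [608.5, 22.4, 6.6]
ee_rot: [179.8, 0.4, 109.6]
force: [5.2, -13.6, -0.4]
gripper_width: 24.8
gripper_force: 7.5
```

send_rows:
  targets:
    - [[0,0,0,0.0083,-0.0236,0,0.45],[0,0,0,0.033,-0.094,0,0.45],[0,0,0,0.066,-0.188,0,0.45],[0,0,0,0.066,-0.188,0,0.45],[0,0,0,0,-0.1,0.2,0.45],[0,0,0,0,-0.15,0.2,0.45],[0,0,0,0,-0.15,0.2,0.45],[0,0,0,0,-0.2,0.1,0.45],[0,0,0,0,-0.2,0,0.45],[0,0,0,0,0,0,0.45],[0,0,0,0,0,0,0.45]]

```text
time_s: 13.45
ee_pos: [639.9, -232.4, 145.3]
ee_rot: [-180.0, -0.1, 109.3]
force: [0.7, 0.2, -0.2]
gripper_width: 24.9
gripper_force: 0.0
```

```bash
python3 - <<'E'
from h import *
a,_=optics.grab_frame("top");b,_=optics.grab_frame("side")
A=cv2.resize(a[160:230,210:315],None,fx=5.9,fy=5.9,interpolation=cv2.INTER_CUBIC)[:,:,::-1]
B=cv2.resize(b[195:245,255:325],(619,413),interpolation=cv2.INTER_CUBIC)[:,:,::-1]
cv2.imwrite("pics/top6.png",A);cv2.imwrite("pics/side6.png",B)
E
```

```text
(no output)
```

View pics/top6.png

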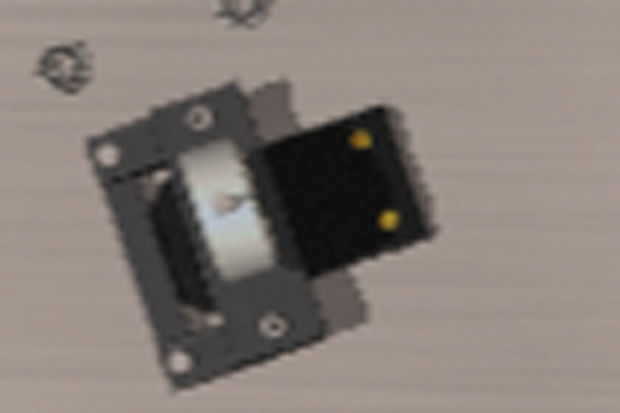

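View pics/side6.png

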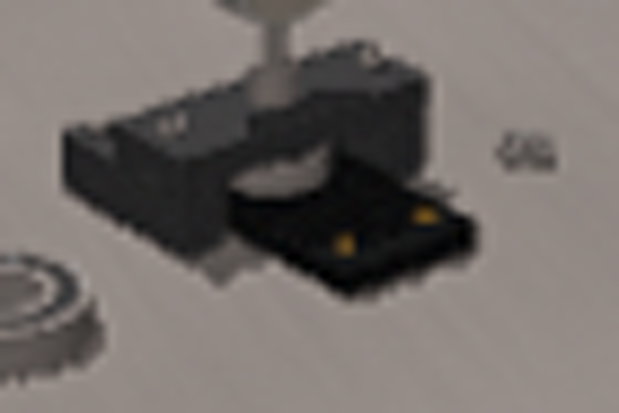

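The top view shows the nose under the bar and touching the stop face, with both chamfers showing as equal light corners at (160,180) and (210,320). In the side view the bearing is seated under the bar. A quick check of the numbers follows.

```bash
python3 - <<'E'
from h import *
G=np.array([575.3,109.2]);o=15*5.9
for k,z in(((387,105),12),((425,240),12),((437,235),0),((268,148),12),((312,276),12),((150,203),12),((188,303),12)):
    print(k,rel(cw(k[0],k[1]+o,z),0,G,109.43)[0].round(1))
print(env.state()["force"])
E
```

```text
(387, 105) [-76.7 -30.5]
(425, 240) [-73.2  29.3]
(437, 235) [-79.1  28.1]
(268, 148) [-22.8 -29.7]
(312, 276) [-22.8  28.1]
(150, 203) [ 32.3 -23.8]
(188, 303) [30.7 21.8]
[-1.5381814   0.32164434  0.98196934]
```

```bash
python3 - <<'E'
from h import *
G=np.array([575.3,109.2])
a=cv2.cvtColor(cv2.imread("pics/top6.png"),cv2.COLOR_BGR2GRAY)
P=[];V=[]
H,W=a.shape
g=np.array([[*rel(cw(u,v+88.5,12),0,G,109.43)[0],a[v,u]] for v in range(0,H,2) for u in range(220,W,2)])
from scipy.interpolate import LinearNDInterpolator as LI
f=LI(g[:,:2],g[:,2])
def edge(p0,p1):   # first crossing from inside to out
    t=np.linspace(0,1,200);q=np.outer(1-t,p0)+np.outer(t,p1);w=f(q);return q[np.argmax(w>70)]
S=np.array([edge((x,0),(x,s*45)) for s in(-1,1) for x in range(-66,-30,4)]).reshape(2,-1,2)
for e in S: print("side",np.degrees(np.polyfit(e[:,0],e[:,1],1)[0] ).round(2) and np.degrees(np.arctan(np.polyfit(e[:,0],e[:,1],1)[0])).round(2),e[:,1].mean().round(1))
R=np.array([edge((-62,y),(-95,y)) for y in range(-24,25,3)]);k=np.polyfit(R[:,1],R[:,0],1)
print("rear tilt",np.degrees(np.arctan(k[0])).round(2),k[1].round(1))
E
```

```text
Traceback (most recent call last):
  File "h.py", line 14, in cw
    def cw(u,v,z): return onz("top",((u+.5)/5.9-.5+210,(v+.5)/5.9-.5+145),z)[:2]
                          ~~~^^^^^^^^^^^^^^^^^^^^^^^^^^^^^^^^^^^^^^^^^^^^^^^
  File "h.py", line 9, in onz
    o,d=ray(c,px);return o+d*(z-o[2])/d[2]
        ~~~^^^^^^
  File "h.py", line 4, in ray
    i=optics.camera_info(c);K=np.array(i["camera_matrix"],float);k=i["k1"]
ValueError: time passes only in moves, steps and waits
```

```bash
sed -i 's/^from workcell.*/&\nfrom functools import lru_cache\nINFO=lru_cache(None)(lambda c: optics.camera_info(c))/; s/i=optics.camera_info(c)/i=INFO(c)/' h.py; python3 - <<'E'
from h import *
from scipy.interpolate import LinearNDInterpolator as LI
G=np.array([575.3,109.2])
a=cv2.cvtColor(cv2.imread("pics/top6.png"),cv2.COLOR_BGR2GRAY);H,W=a.shape
g=np.array([[*rel(cw(u,v+88.5,12),0,G,109.43)[0],a[v,u]] for v in range(0,H,3) for u in range(220,W,3)])
f=LI(g[:,:2],g[:,2])
def edge(p0,p1):
    t=np.linspace(0,1,200);w=f(np.outer(1-t,p0)+np.outer(t,p1));i=len(w)-1-np.argmax(w[::-1]<75)
    return (1-t[i])*np.array(p0)+t[i]*np.array(p1)
for s in(-1,1):
    e=np.array([edge((x,s*15),(x,s*45)) for x in range(-66,-45,2)])
    print("side",np.degrees(np.arctan(np.polyfit(e[:,0],e[:,1],1)[0])).round(2),e[:,1].mean().round(1))
R=np.array([edge((-62,y),(-95,y)) for y in range(-24,25,3)]);k=np.polyfit(R[:,1],R[:,0],1)
print("rear tilt",np.degrees(np.arctan(k[0])).round(2),k[1].round(1))
E
```

```text
side -0.35 -31.3
side -1.92 28.6
rear tilt -0.63 -76.5
```

```bash
python3 -c "
from workcell import env
print(env.job_done())"
```

```text
the job is handed in; nothing more can be done
None
```

The carrier is pushed nose first under the bridge and sits against the end stop, square to within about 1° by camera. The bearing is on its spigot, nothing else was touched, the arm is clear, and the job is handed in at about 14 s; no verdict came back.

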